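# Top up the tray of rice cakes and stack the emptied tray

## Task

Move the lone leaf-wrapped rice cake out of its otherwise empty tray into the one empty place of the tray that already holds three, lying flat on the tray floor and lengthwise like the other three. Then stack the emptied tray squarely on top of the pile of two empty trays, the same way round, leaving the pile where it stands.

Things in the scene. Friction and masses are not known exactly. Their poses are not given: they have to be found in the camera images.
- cake_center (a point): Centre, half-way up, of the lone cake to be moved: a firm dark green block 60 mm long (x), 44 mm wide (y, grip it across this), 56 mm high (z), yellow string, 0.17 kg. Its underside is on the floor of its tray, 3 mm above the table, in the +y lane, long side along the lane. Not to be moved: three like it that sit firmly in the tray to be filled, and a reject with red string on the table.
- empty_place (a point): Middle of the empty place, on the floor of the tray to be filled (3 mm above the table), marked by a flat pale green leaf. x runs along the lane (and the cake's long side), y across, z up. The lane is 73 mm wide between a wall and a rib, both 22 mm above the table. Next cake in the lane: 92 mm off, centre to centre; across the rib: 87 mm; end wall: 46 mm. This tray is fixed.
- tray_rib (a point): Middle of the tray under the lone cake, 11 mm above its underside. All trays are alike: aluminium, 190 mm (x) by 166 mm (y) by 22 mm high, walls and floor 3 mm, 0.35 kg, two lanes 73 mm wide along x parted by a dark rib 14 mm wide, as high as the walls (19 mm above the tray floor). To lift the tray, pinch the rib across (along y) at its middle, fingertips just above the tray floor.
- pile_top (a point): Middle of the top (rim height, 44 mm above the table) of the pile of two empty loose trays; x along its ribs (the 190 mm side), y across, z up. Trays do not nest: a tray stands flat on the rims and rib of the one below, so the third tray's underside comes to this height.
Not all that is in view belongs to the job. Leave any pink or purple look-alike of the part that bears cake_center alone.

How it is judged:
By the outcome, as a careful person would: the job done as asked, in the order asked, and still so for the second after the job is handed in, with the robot touching nothing.
It also fails if it takes over 61 s, if anything falls off the work surface, if the arm or the gripper's body presses on something with over 40 N, if the wrist force passes 120 N, or if a joint passes its speed limit or range.

## Robot

A 6-joint arm with a two-finger parallel gripper is mounted at the origin on the work surface. World frame = base frame: x ahead of the robot, y to its left, z up, the work surface at z = 0. Lengths are in m, angles in rad, forces in N, time in s.
With the tool pointing down it reaches from about 0.275 to 0.825 m from the base axis. Payload 4.9 kg.
Tool frame: the origin (TCP) lies at the very end of the fingers, on their centre line; the grasp point (between the pads) lies 19 mm behind it; z points along the fingers, y is the direction in which the jaws open and shut (so a half turn about z gives the same grasp; the last joint's range is limited). The gripper opens to 85 mm and grips with 20 to 120 N. Pads are 22 mm wide; open, the fingers measure 114 mm over their backs; the gripper's body (76 mm by 85 mm) begins 54 mm behind the grasp point. The pads swing forward as they close: fully open they stand 13 mm farther back than shut.
Start: joints at [0.999, 0.326, -0.193, 1.052, 0, 1.437], TCP at [0.233, 0.498, 0.231] pointing down, gripper open.
Joint ranges: [-2.65, 2.65], [-0.97, 1.79], [-1.3, 1.35], [-1.93, 2.1], [-1.47, 1.37], [-3.14, 3.14]. Speed limits (rad/s): [2.57, 2.57, 3.14, 3.14, 3.14, 3.14].

## Interface

Orientations are given as a 3x3 rotation matrix whose columns are the frame's x, y, z axes.
In Python, from rig import readout, cams, ticket gives the robot as it stands.
- The arm moves only by the tool play_rows, never from a script. Its argument "targets" is a list of rows, each a list of 5 numbers: the closure, from -1 (fully open) to 1 (shut), then the shift along the tool's x, y, z in units of 4 cm (1.0 is 4 cm), then the turn about the tool's z in units of 0.1 rad (1.0 is 0.1 rad). A call has 1 to 20 rows; each row shifts and turns the commanded pose from where the row before left it, along the tool's axes as they then stand; what a row does not reach is not made up. A row lasts 1/12 s, in which the tool goes at most 41.7 mm and 7.16 degrees, less where a joint would pass 70% of its speed; a pose out of reach is approached as far as the arm can. A call with a number of a shift or a turn outside -1 to 1 is refused whole. A call with a gripper value outside its range is refused whole. The fingers move at their own pace and stop on an object; the grip force is fixed at half the most. Time passes only in rows, so rows that do not move let the fingers close. It gives the time, the measured TCP pose, the force and the opening at its end, in the units of the state.
- readout.state(): the state, without advancing time (a new reading comes with each control period).
- cams.grab_frame(name): name is "side" or "top"; returns the picture (480x640x3 uint8, red, green, blue); there is no depth.
- cams.camera_info(name): a dict with "fx", "fy", "cx", "cy" (pixels), "cam_to_world" (4x4, takes a point from camera to world coordinates). Camera axes: x right, y down, z forward; pixel columns grow to the right and rows downward; lengths in m; the calibration is good to about 2 mm. A picture is of the moment at which its call begins. camera_info takes no time and is no camera call.
- ticket.hand_in(): hands the job in, once; it reports no verdict.
Trained networks look in the newest picture that a camera, given by its name, has taken for a name from the list of things; names that differ only in an ending like _2 or _b are one class to them, and where a whole thing is asked for, a point or a joint stands for the part that bears it (a point fixed in the world has none). Each returns a list of dicts, best first, with "p" (0 to 1); they miss things now and then, are a little off and sometimes report something else, mostly with a low value. They report only what shows in the picture. A call takes as long as a camera call. They do not tell look-alikes from the thing itself.
- cams.masks_of(thing, camera): "region" (480x640 bool, what is visible of it) and "point" ([column, row] in pixels, amid what is visible of it).
The state is a dict: "t": time; "joint_positions": joint angles; "dq": joint speeds; "effort": joint torques, N m; "eef_pos": TCP position; "eef_rot": TCP orientation; "force": force on the tool from outside, world axes, zero at the start; "torque": the same for the moment, N m; "opening": finger opening in m.
Only numpy, scipy, OpenCV 4.12 (cv2) and the standard library are available. Lean on these libraries where they do the work, as an engineer would, in place of code of your own. Each camera call takes 0.05 s, during which the arm holds its last target.

## Working session

There is one attempt and no reset: what is moved stays moved. The work goes in short steps, Python scripts to look and compute and a tool call to move; the robot and the scene stay as the last step left them, time stands still between calls to the robot, and variables do not carry over. Pictures are saved under pics/ and viewed, and the job is handed in when it is done.

Besides the shell and the picture viewer there is one more tool, called after ">>>" as name(argument=value, ...) on one line, values as JSON. play_rows: Moves the arm, as the interface text tells. Shifts and turns lie within -1 to 1; 1 stands for 4 cm of shift or 0.1 rad of turn. Its arguments: {"type":"object","properties":{"targets":{"type":"array","items":{"type":"array","items":{"type":"number"}}}},"required":["targets"]}

```bash
mkdir -p pics; ls
python3 - <<'E'
from rig import readout,cams
import cv2,numpy as np
s=readout.state();print(s['t'],s['eef_pos'],s['eef_rot'],s['opening'],s['force'])
for n in('top','side'):
    cv2.imwrite(f'pics/{n}0.png',cams.grab_frame(n)[:,:,::-1])
    print(n,cams.camera_info(n))
    for th in('cake_center','empty_place','tray_rib','pile_top'):
        for d in cams.masks_of(th,n)[:5]: print(n,th,round(d['p'],2),np.round(d['point'],1),d['region'].sum())
E
```

```text
pics
0.0 [0.23282617 0.49764217 0.23049508] [[-9.05711645e-01  4.23893303e-01 -9.39838729e-04]
 [ 4.23894281e-01  9.05710497e-01 -1.46071200e-03]
 [ 2.32035768e-04 -1.72137613e-03 -9.99998492e-01]] 0.08543758038951538 [-0.04003317  0.41946403 -0.38737722]
top {'fx': 524.1309148932382, 'fy': 524.1309148932382, 'cx': 317.8996637356487, 'cy': 238.5699637927116, 'cam_to_world': array([[-5.92064232e-03, -9.80560139e-01,  1.96129446e-01,
         3.58348723e-01],
       [-9.99982187e-01,  5.65743183e-03, -1.90223712e-03,
         6.59221743e-02],
       [ 7.55668928e-04, -1.96137215e-01, -9.80576168e-01,
         1.08541999e+00],
       [ 0.00000000e+00,  0.00000000e+00,  0.00000000e+00,
         1.00000000e+00]])}
top cake_center 0.9 [217.7 187.1] 746
top cake_center 0.63 [198.3 272.7] 786
top cake_center 0.58 [133.2 275.1] 798
top empty_place 0.84 [322.  246.5] 562
top tray_rib 0.83 [223.3 267.6] 6897
top pile_top 0.58 [477.9 258.2] 7940
side {'fx': 458.9912491689479, 'fy': 458.9912491689479, 'cx': 311.19322761567986, 'cy': 237.62864121387918, 'cam_to_world': array([[ 0.90759152, -0.29108295,  0.30256956,  0.2096986 ],
       [-0.41951714, -0.5998487 ,  0.68131263, -0.70419547],
       [-0.01682253, -0.74528669, -0.66653188,  0.82453862],
       [ 0.        ,  0.        ,  0.        ,  1.        ]])}
side cake_center 0.97 [327.9 193.5] 413
side cake_center 0.77 [248.7 183.3] 420
side cake_center 0.66 [264.5 202.2] 486
side empty_place 0.83 [319.8 260.1] 299
side tray_rib 0.95 [274.8 218.9] 2763
side pile_top 0.69 [369.1 355.7] 7549
```

View pics/top0.png

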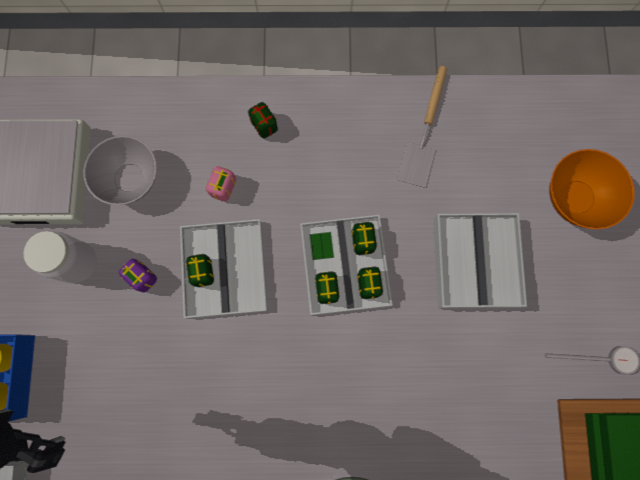

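View pics/side0.png

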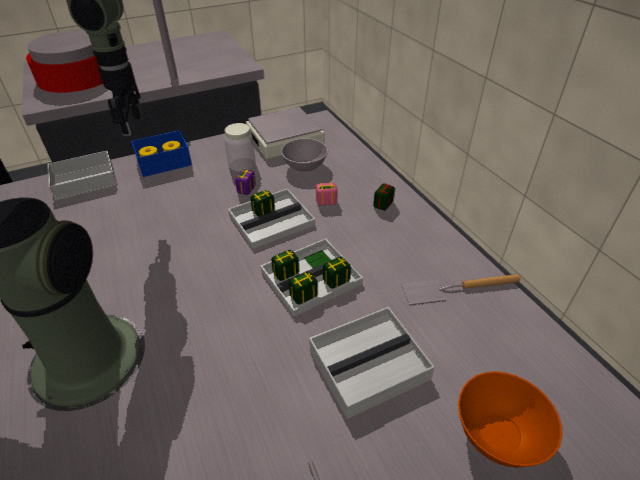

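The top view shows these candidates:
- **Lone dark-green cake, yellow string:** (200,270), in the left (+y) lane of the nearly empty tray. This is my choice.
- **Pink look-alike:** (221,184).
- **Purple look-alike:** (138,275).
- **Red-string reject:** (263,120).
- **Three fixed cakes:** (364,238), (327,288) and (370,283).

The leaf is at (322,246) and the pile is at (480,261). Next I'll check the choice in a close crop and measure.

```bash
cat > h.py <<'E'
import numpy as np,cv2
from rig import readout,cams
def ray(n,uv,z):
    c=cams.camera_info(n);T=c['cam_to_world'];uv=np.atleast_2d(uv).astype(float)
    d=np.c_[(uv[:,0]-c['cx'])/c['fx'],(uv[:,1]-c['cy'])/c['fy'],np.ones(len(uv))]@T[:3,:3].T
    return T[:3,3]+d*((z-T[2,3])/d[:,2])[:,None]
def proj(n,P):
    c=cams.camera_info(n);T=c['cam_to_world'];p=(np.atleast_2d(P)-T[:3,3])@T[:3,:3]
    return np.c_[c['fx']*p[:,0]/p[:,2]+c['cx'],c['fy']*p[:,1]/p[:,2]+c['cy']]
def topdown(n,z,x0,x1,y0,y1,img,s=1000):
    # rectified view of plane z; 1 px=1mm; row0 = x1, col0 = y1
    c=np.array([[x1,y1,z],[x1,y0,z],[x0,y0,z],[x0,y1,z]])
    W,H=int((y1-y0)*s),int((x1-x0)*s)
    M=cv2.getPerspectiveTransform(proj(n,c).astype(np.float32),np.float32([[0,0],[W,0],[W,H],[0,H]]))
    return cv2.warpPerspective(img,M,(W,H),flags=cv2.INTER_CUBIC)
E
python3 - <<'E'
from h import *
for n in('top','side'):
    print(n,'lone',ray(n,[200,270] if n=='top' else [263,203],.05).round(3))
a=cv2.imread('pics/top0.png')
b=topdown('top',.022,.22,.46,-.34,.36,a)
cv2.imwrite('pics/rect22.png',b)
print(b.shape)
cv2.imwrite('pics/crop.png',cv2.resize(a[210:325,170:280],None,fx=5,fy=5,interpolation=cv2.INTER_CUBIC))
# ribs
for name,uv,z in(('src',(223,268),.022),('fill',(346,264),.022),('pile',(480,261),.044)):
    g=a.max(axis=2); m=(g<75).astype(np.uint8)
    sub=np.zeros_like(m); u,v=uv
    # grow only rib by narrow band
    sub[v-60:v+60,u-16:u+16]=m[v-60:v+60,u-16:u+16]
    k,l,st,ce=cv2.connectedComponentsWithStats(sub)
    i=1+np.argmax(st[1:,4]); ys,xs=np.nonzero(l==i)
    P=ray('top',np.c_[xs,ys],z)[:,:2]
    (c,wh,ang)=cv2.minAreaRect((P*1000).astype(np.float32)); print(name,len(xs),c,wh,ang)
# leaf
r=cams.grab_frame('top')
for n in('top',):
    for th,z in(('empty_place',.004),('pile_top',.044),('tray_rib',.022)):
        d=cams.masks_of(th,n)[0]; ys,xs=np.nonzero(d['region'])
        P=ray(n,np.c_[xs,ys],z)[:,:2]; print(th,cv2.minAreaRect((P*1000).astype(np.float32)),P.mean(0))
cams.grab_frame('side')
for th,z in(('empty_place',.004),('pile_top',.044),('tray_rib',.022)):
        d=cams.masks_of(th,'side')[0]; ys,xs=np.nonzero(d['region'])
        P=ray('side',np.c_[xs,ys],z)[:,:2]; print('side',th,cv2.minAreaRect((P*1000).astype(np.float32)),P.mean(0))
E
```

```text
top lone [[0.503 0.299 0.05 ]]
side lone [[0.501 0.277 0.05 ]]
(240, 700, 3)
src 648 (512.1851196289062, 258.8779296875) (179.54905700683594, 15.971429824829102) 4.878124237060547
fill 550 (518.8692626953125, 9.221691131591797) (180.2071990966797, 13.794252395629883) 6.3803935050964355
pile 761 (522.3301391601562, -261.2016296386719) (179.08749389648438, 17.241334915161133) 0.00513586075976491
empty_place ((560.2548828125, 57.02769470214844), (58.22358703613281, 46.514251708984375), 5.95292329788208) [0.55970759 0.05658641]
pile_top ((523.5996704101562, -260.34027099609375), (172.60830688476562, 193.72161865234375), 89.52798461914062) [ 0.52079153 -0.26056163]
tray_rib ((511.6846923828125, 260.200439453125), (191.40869140625, 168.09056091308594), 4.940049171447754) [0.5103982  0.25481336]
side empty_place ((562.3974609375, 55.639495849609375), (55.94734191894531, 44.56007385253906), 8.656639099121094) [0.56205877 0.05514006]
side pile_top ((523.005615234375, -271.0650634765625), (197.42611694335938, 178.94935607910156), 0.22250179946422577) [ 0.51994196 -0.27706175]
side tray_rib ((512.8646850585938, 245.94195556640625), (199.19927978515625, 187.46676635742188), 4.281470775604248) [0.51017219 0.23404114]
```

View pics/rect22.png

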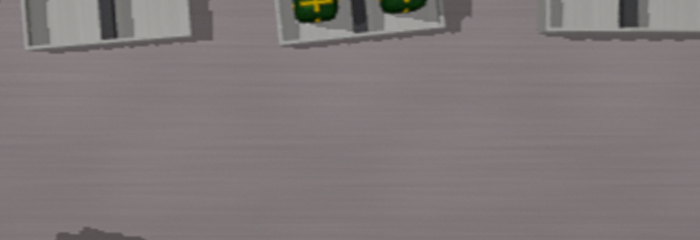

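View pics/crop.png

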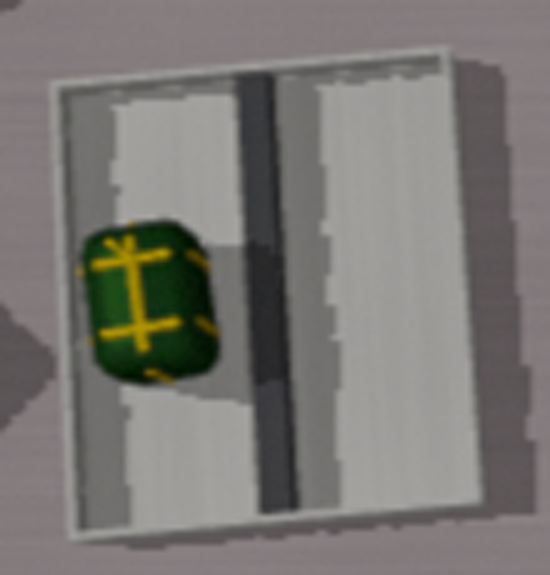

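Crop confirms the choice: a dark-green block with yellow string in the left lane, with the rib to its right at crop (265,290). Next I'll refine the tray and cake poses with a model fit in both cameras.

```bash
cat >> h.py <<'E'
from scipy.optimize import minimize
def hullmask(n,P,shape=(480,640),S=4):
    m=np.zeros((shape[0]*S,shape[1]*S),np.uint8)
    q=(proj(n,P)+.5)*S-.5
    cv2.fillConvexPoly(m,cv2.convexHull(np.round(q).astype(np.int32)),255)
    return cv2.resize(m,(shape[1],shape[0]),interpolation=cv2.INTER_AREA)/255.
def R(a): return np.array([[np.cos(a),-np.sin(a)],[np.sin(a),np.cos(a)]])
def box(c,a,d,z0,z1):
    P=[]
    for z in(z0,z1):
        for sx,sy in((1,1),(1,-1),(-1,-1),(-1,1)):
            P.append([*(np.array(c)+R(a)@[sx*d[0]/2,sy*d[1]/2]),z])
    return np.array(P)
def rbox(c,a,d,z0,z1,r=.010):
    g=np.random.RandomState(0).randn(60,3);g/=np.linalg.norm(g,axis=1)[:,None]
    B=box(c,a,(d[0]-2*r,d[1]-2*r),z0+r,z1-r)
    return (B[:,None]+r*g[None]).reshape(-1,3)
def fit(masks,model,x0):
    # masks: {cam: (mask, weight/ignore)}
    def cost(x): return sum(((hullmask(n,model(x[:2],x[2]))-m)**2).sum() for n,m in masks.items())
    s=np.array([[0,0,0],[.008,0,0],[0,.008,0],[0,0,.08]])+x0
    r=minimize(cost,x0,method='Nelder-Mead',options=dict(initial_simplex=s,xatol=1e-4,fatol=.05))
    return r.x,r.fun
def show(n,img,Ps,name,box4,f=4):
    u0,v0,u1,v1=box4
    o=cv2.resize(img[v0:v1,u0:u1],None,fx=f,fy=f,interpolation=cv2.INTER_CUBIC)
    for P,col in Ps:
        q=((proj(n,P)-[u0,v0]+.5)*f).astype(np.int32); cv2.polylines(o,[q],True,col,1)
    cv2.imwrite(name,o)
E
cat > m.py <<'E'
from h import *
I={'top':cv2.imread('pics/top0.png'),'side':cv2.imread('pics/side0.png')}
def cakemask(img,seed,r=28):
    b,g,rr=[img[:,:,i].astype(int) for i in range(3)]
    m=((b<60)&(g>b+12))|((rr>b+50)&(g>b+40)) # green or yellow
    m=m.astype(np.uint8); o=np.zeros_like(m);u,v=seed;o[v-r:v+r,u-r:u+r]=m[v-r:v+r,u-r:u+r]
    o=cv2.morphologyEx(o,cv2.MORPH_CLOSE,np.ones((5,5)))
    k,l,st,ce=cv2.connectedComponentsWithStats(o);i=1+np.argmax(st[1:,4]);return (l==i).astype(float)
M={'top':cakemask(I['top'],(200,270)),'side':cakemask(I['side'],(263,203),16)}
for n in M: print(n,M[n].sum())
cm=lambda c,a:rbox(c,a,(.06,.044),.003,.059)
for s in(['top'],['side'],['top','side']):
    print('cake',s,fit({n:M[n] for n in s},cm,np.array([.505,.298,.085])))
E
python3 m.py
python3 - <<'E'
from h import *
# outer silhouettes of trays from network masks
for n in('top','side'): cams.grab_frame(n)
K={}
for n in('top','side'):
    for th in('tray_rib','pile_top'): 
        m=cams.masks_of(th,n)[0]['region'].astype(np.uint8)
        K[th,n]=m
        print(th,n,m.sum())
np.savez('masks.npz',**{f'{a}_{b}':v for (a,b),v in K.items()})
for th,h,x0 in(('tray_rib',.022,[.512,.259,.085]),('pile_top',.044,[.522,-.261,.0])):
    mod=lambda c,a:box(c,a,(.19,.166),0,h)
    ms={}
    for n in('top','side'):
        m=K[th,n]; c,_=cv2.findContours(m,cv2.RETR_EXTERNAL,cv2.CHAIN_APPROX_NONE)
        f=np.zeros_like(m);cv2.drawContours(f,c,-1,1,-1)
        ms[n]=f.astype(float)
    for s in(['top'],['side'],['top','side']): print(th,s,fit({n:ms[n] for n in s},mod,np.array(x0)))
E
```

```text
top 716.0
side 466.0
cake ['top'] (array([0.50509277, 0.30348647, 0.13654242]), np.float64(45.89979238754325))
cake ['side'] (array([0.50657888, 0.30485019, 0.03018151]), np.float64(22.754033064206077))
cake ['top', 'side'] (array([0.50618376, 0.30399837, 0.08888566]), np.float64(82.43426374471358))
tray_rib top 6868
pile_top top 7996Traceback (most recent call last):
  File "<stdin>", line 7, in <module>
IndexError: list index out of range
```

```bash
cat > t.py <<'E'
from h import *
K={}
for n in('top','side'):
    for th in('tray_rib','pile_top'):
        for k in range(3):
            cams.grab_frame(n) 
            r=cams.masks_of(th,n)
            if r: break
        if r: K[th,n]=r[0]['region'].astype(np.uint8); print(th,n,K[th,n].sum())
for th,h,x0 in(('tray_rib',.022,[.512,.259,.085]),('pile_top',.044,[.522,-.261,.0])):
    mod=lambda c,a:box(c,a,(.19,.166),0,h)
    ms={}
    for n in('top','side'):
        if (th,n) not in K: continue
        m=K[th,n]; c,_=cv2.findContours(m,cv2.RETR_EXTERNAL,cv2.CHAIN_APPROX_NONE)
        f=np.zeros_like(m);cv2.drawContours(f,c,-1,1,-1)
        ms[n]=f.astype(float)
    for s in(['top'],['side'],['top','side']): 
        if all(q in ms for q in s): print(th,s,fit({n:ms[n] for n in s},mod,np.array(x0)))
a=cv2.imread('pics/top0.png');b=cv2.imread('pics/side0.png')
def wf(c,a,z): return [(box(c,a,(.19,.166),0,z)[4:],(0,0,255)),(box(c,a,(.19,.014),0,z)[4:],(255,0,255))]
show('top',a,wf((.512,.2595),.086,.022)+[(box((.506,.304),.088,(.06,.044),0,.059)[4:],(255,255,0))],'pics/o1.png',(170,205,280,325),6)
show('top',a,wf((.522,-.261),.0,.044),'pics/o2.png',(425,200,535,320),6)
show('top',a,wf((.519,.0095),.107,.022)+[(box((.560,.057),.106,(.06,.044),0,.003)[4:],(255,255,0))],'pics/o3.png',(290,205,400,325),6)
o=[cv2.imread(f'pics/o{i}.png') for i in(1,2,3)]
cv2.imwrite('pics/o.png',cv2.resize(np.hstack(o),None,fx=.4,fy=.4,interpolation=cv2.INTER_AREA))
print(readout.state()['t'])
E
python3 t.py
```

```text
tray_rib top 6708
pile_top top 7998
tray_rib side 2628
pile_top side 7506
tray_rib ['top'] (array([0.51219457, 0.26143549, 0.08440629]), np.float64(113.3436678200692))
tray_rib ['side'] (array([0.51547013, 0.25808862, 0.08571389]), np.float64(430.8078123798539))
tray_rib ['top', 'side'] (array([0.51295717, 0.26132404, 0.08668894]), np.float64(622.9052364475201))
pile_top ['top'] (array([ 0.52359744, -0.26477514,  0.00259613]), np.float64(270.1497424067666))
pile_top ['side'] (array([ 0.53113149, -0.2576351 ,  0.0056002 ]), np.float64(577.4012764321415))
pile_top ['top', 'side'] (array([ 0.52501428, -0.26436034,  0.00213804]), np.float64(1073.4488273740867))
1.55
```

View pics/o1.png

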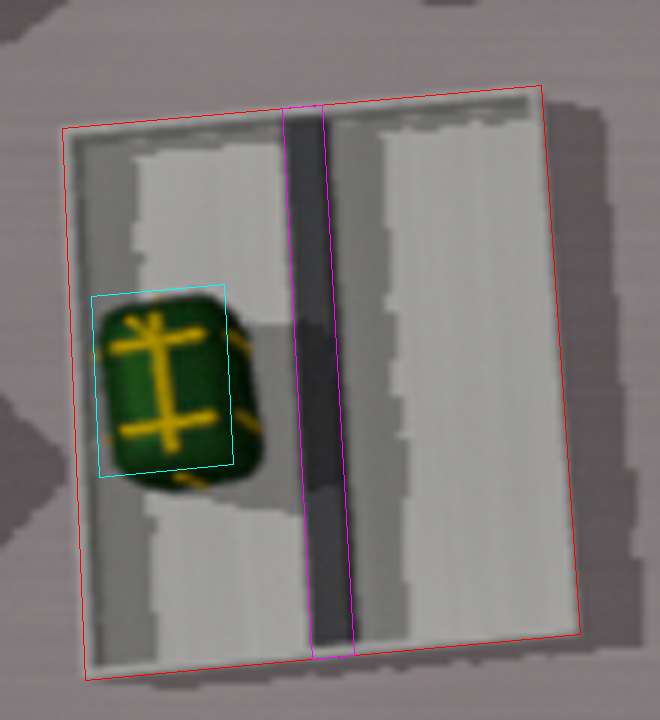

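View pics/o2.png

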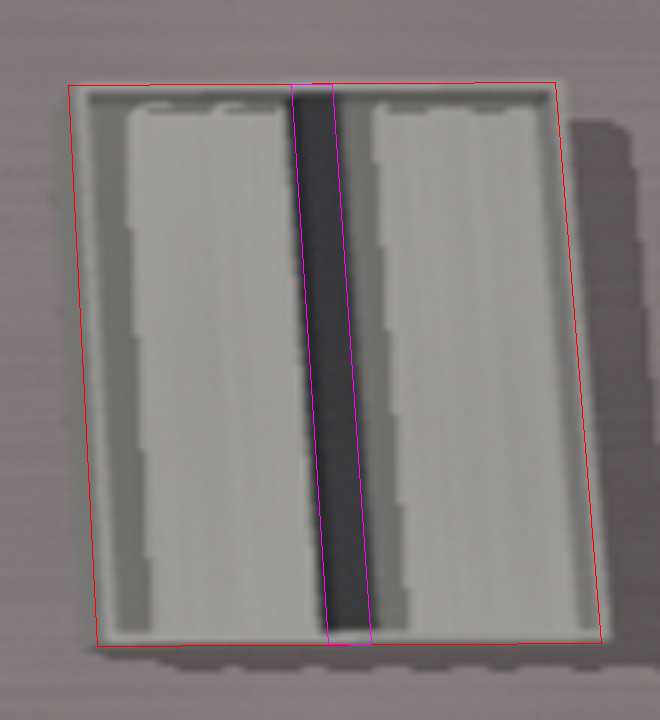

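View pics/o3.png

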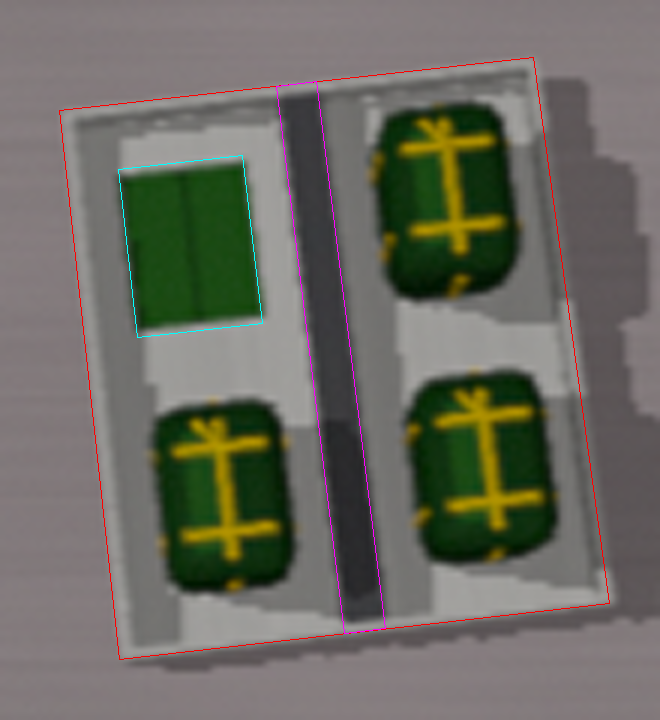

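The overlays refine the estimates as follows:

| Item | x, y (m) | Yaw (rad) | Top-view overlay |
|---|---|---|---|
| Cake | (.506, .303) | .087 | cake outline fits |
| Source tray | (.512, .259) | .085 | about right |
| Empty place | (.560, .056) | .105 | drawn about 1 mm too far left |
| Pile | (.522, -.263) | 0 | drawn about 2 mm too far left |

All of these are in reach. The cake's offset from the rib, about 44 mm across, matches the lane.

>>> play_rows(targets=[[-1,0,0,0.3,-0.875],[-1,0,0,0.3,-0.875],[-1,0,0,0.3,-0.875],[-1,0,0,0.3,-0.875],[-1,0,0,0.3,-0.875],[-1,0,0,0.3,-0.875],[-1,-0.638,-0.542,0,0],[-1,-0.638,-0.542,0,0],[-1,-0.638,-0.542,0,0],[-1,-0.638,-0.542,0,0],[-1,-0.638,-0.542,0,0],[-1,-0.638,-0.542,0,0],[-1,-0.638,-0.542,0,0],[-1,-0.638,-0.542,0,0],[-1,-0.638,-0.542,0,0],[-1,-0.638,-0.542,0,0],[-1,0,0,0,0],[-1,0,0,0,0]])

```text
t: 3.05
eef_pos: [0.5076, 0.3032, 0.1591]
eef_rot: [[-0.996, -0.084, 0.0], [-0.084, 0.996, 0.0], [-0.0, 0.0, -1.0]]
force: [0.3, 0.3, -0.1]
opening: 0.0854
```

```bash
cat >> h.py <<'E'
def go(x,y,z,yaw):
    """delta to target where tool y axis is along world angle 90deg+yaw; shift is in tool axes AFTER the turn"""
    s=readout.state();Rm=np.array(s['eef_rot']);p=np.array(s['eef_pos'])
    cur=np.arctan2(Rm[1,1],Rm[0,1])-np.pi/2
    d=(yaw-cur+np.pi/2)%np.pi-np.pi/2
    ty=np.array([-np.sin(yaw),np.cos(yaw)]);
    if np.cos(cur-yaw)<0: ty=-ty
    tx=np.array([-ty[1],ty[0]])
    D=np.array([x,y])-p[:2]
    print('t',round(s['t'],2),'pos',p.round(4),'yaw',round(cur,4),'open',round(s['opening'],4),'F',np.round(s['force'],1),'tilt',Rm[:2,2].round(4))
    print('units: x %.3f y %.3f z %.3f turn %.3f'%(D@tx/.04,D@ty/.04,(p[2]-z)/.04,-d/.1))
E
python3 -c "
from h import *
go(.506,.3035,.028,.087)
cv2.imwrite('pics/a1.png',cams.grab_frame('top')[:,:,::-1]);cv2.imwrite('pics/a1s.png',cams.grab_frame('side')[:,:,::-1])"
```

```text
t 3.05 pos [0.5076 0.3032 0.1591] yaw 0.084 open 0.0854 F [ 0.3  0.3 -0.1] tilt [0.     0.0002]
units: x 0.040 y 0.011 z 3.277 turn -0.030
```

View pics/a1.png

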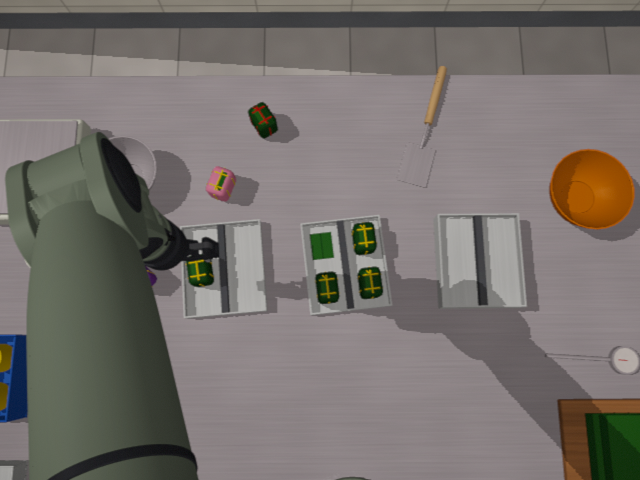

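View pics/a1s.png

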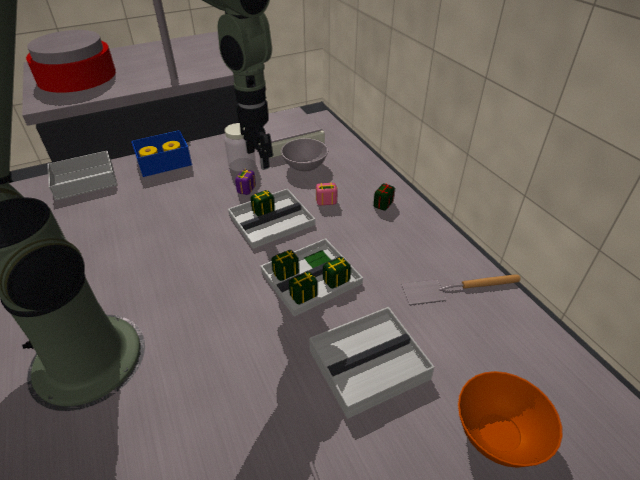

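The tool stands over the lone cake: fingers near (205,248) in the top view, clear of everything. I'll descend now.

>>> play_rows(targets=[[-1,0.04,0,0.6,-0.03],[-1,0,0,0.6,0],[-1,0,0,0.6,0],[-1,0,0,0.5,0],[-1,0,0,0.4,0],[-1,0,0,0.3,0],[-1,0,0,0.28,0],[-1,0,0,0,0],[-1,0,0,0,0]])

```text
t: 3.9
eef_pos: [0.5036, 0.3048, 0.0279]
eef_rot: [[-0.996, -0.091, -0.001], [-0.091, 0.996, -0.0], [0.001, -0.0, -1.0]]
force: [0.6, -0.3, 1.0]
opening: 0.0854
```

```bash
python3 -c "
from h import *
go(.506,.3035,.028,.087)
a=cams.grab_frame('side')[:,:,::-1]
cv2.imwrite('pics/a2s.png',cv2.resize(a[120:260,200:340],None,fx=4,fy=4,interpolation=cv2.INTER_CUBIC))"
```

```text
t 3.9 pos [0.5036 0.3048 0.0279] yaw 0.0915 open 0.0854 F [ 0.6 -0.3  1. ] tilt [-0.0012 -0.0004]
units: x -0.056 y -0.036 z -0.004 turn 0.045
```

View pics/a2s.png

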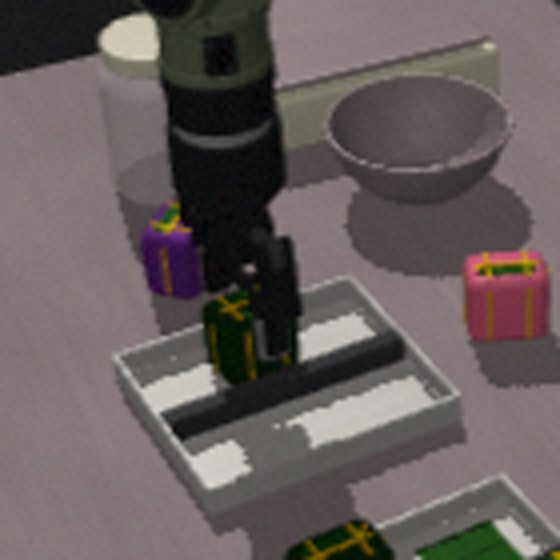

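The near finger, at crop (275,310), straddles the cake's -y face above the rib. Closing the gripper.

>>> play_rows(targets=[[1,0,0,0,0],[1,0,0,0,0],[1,0,0,0,0],[1,0,0,0,0],[1,0,0,0,0],[1,0,0,0,0],[1,0,0,0,0],[1,0,0,0,0]])

```text
t: 4.62
eef_pos: [0.5056, 0.3045, 0.0292]
eef_rot: [[-0.996, -0.09, 0.002], [-0.09, 0.996, 0.001], [-0.002, 0.0, -1.0]]
force: [-0.0, -0.2, 5.6]
opening: 0.0434
```

>>> play_rows(targets=[[1,0,0,-0.3,0],[1,0,0,-0.5,0],[1,0,0,-0.7,0],[1,0,0,-0.7,0],[1,0,0,-0.6,0],[1,0,0,-0.4,0],[1,0,0,0,0],[1,0,0,0,0]])

```text
t: 5.28
eef_pos: [0.5052, 0.3045, 0.1571]
eef_rot: [[-0.996, -0.09, 0.002], [-0.09, 0.996, 0.001], [-0.002, 0.001, -1.0]]
force: [0.3, 0.9, -1.4]
opening: 0.0434
```

```bash
python3 -c "
from h import *
go(.560,.0562,.15,.105)
a=cams.grab_frame('side')[:,:,::-1]
cv2.imwrite('pics/a3s.png',cv2.resize(a[80:260,180:380],None,fx=4,fy=4,interpolation=cv2.INTER_CUBIC)[:600])"
```

```text
t 5.28 pos [0.5052 0.3045 0.1571] yaw 0.0901 open 0.0434 F [ 0.3  0.9 -1.4] tilt [0.0019 0.0009]
units: x -0.712 y -6.316 z 0.177 turn -0.149
```

View pics/a3s.png

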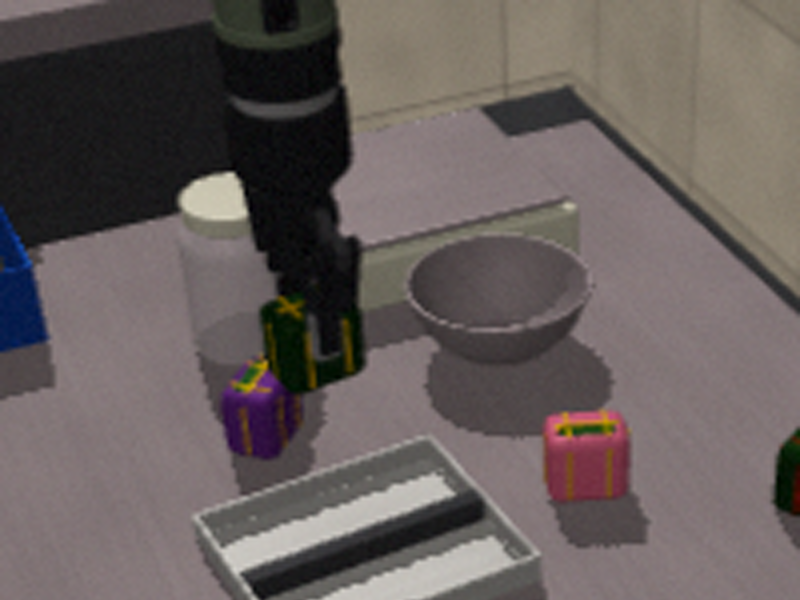

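The cake is held (opening 43 mm) and lifted, at crop (315,345), and the tray stayed put. Carrying it over.

>>> play_rows(targets=[[1,0,0,0,-0.15],[1,-0.06,-0.3,0,0],[1,-0.06,-0.5,0,0],[1,-0.06,-0.6,0,0],[1,-0.06,-0.7,0,0],[1,-0.06,-0.7,0,0],[1,-0.06,-0.7,0,0],[1,-0.06,-0.7,0,0],[1,-0.06,-0.7,0,0],[1,-0.06,-0.6,0,0],[1,-0.06,-0.5,0,0],[1,-0.11,-0.3,0,0],[1,0,0,0,0],[1,0,0,0,0],[1,0,0,0,0]])

```text
t: 6.58
eef_pos: [0.5588, 0.0572, 0.1555]
eef_rot: [[-0.994, -0.106, -0.001], [-0.106, 0.994, 0.001], [0.001, 0.001, -1.0]]
force: [0.4, 1.4, -2.1]
opening: 0.0437
```

```bash
python3 -c "
from h import *
go(.560,.0562,.08,.105)
a=cams.grab_frame('side')[:,:,::-1]
cv2.imwrite('pics/a4.png',a)
s=readout.state()['eef_pos']
print(proj('side',[s]),proj('top',[s]))
b=cams.grab_frame('top')[:,:,::-1];cv2.imwrite('pics/a4t.png',b)
cv2.imwrite('pics/a4c.png',np.hstack([cv2.resize(a[160:300,250:390],None,fx=2.8,fy=2.8,interpolation=cv2.INTER_CUBIC),cv2.resize(b[190:330,260:400],None,fx=2.8,fy=2.8,interpolation=cv2.INTER_CUBIC)]))"
```

```text
t 6.58 pos [0.5588 0.0572 0.1555] yaw 0.1058 open 0.0437 F [ 0.4  1.4 -2.1] tilt [-0.0014  0.0005]
units: x -0.026 y -0.028 z 1.887 turn 0.008
[[314.87290629 211.89482787]] [[321.49186042 230.7015572 ]]
```

View pics/a4c.png

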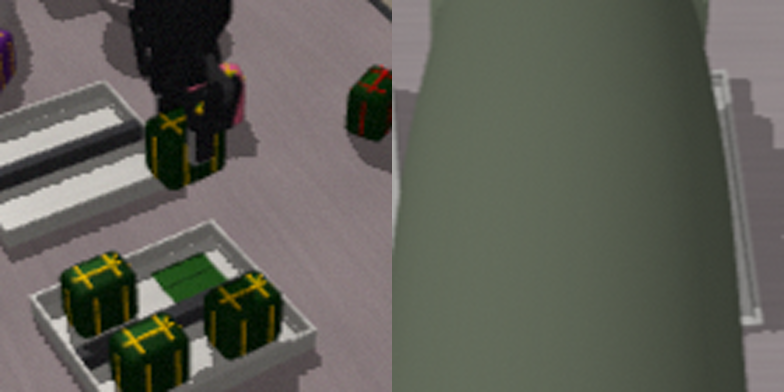

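Run:
```python
from h import *
a=cv2.imread('pics/a4.png')
z0=.1555-.0262
def o(c,col):
    B=box(c,.1058,(.06,.044),z0,z0+.056)
    return [(B[4:],col),(B[:4],col),(B[[1,2,6,5]],col)]
show('side',a,o((.5588,.0572),(0,0,255))+o((.5538,.0572),(255,255,0)),'pics/ov.png',(285,175,350,240),9)
```

```text
(no output)
```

View pics/ov.png

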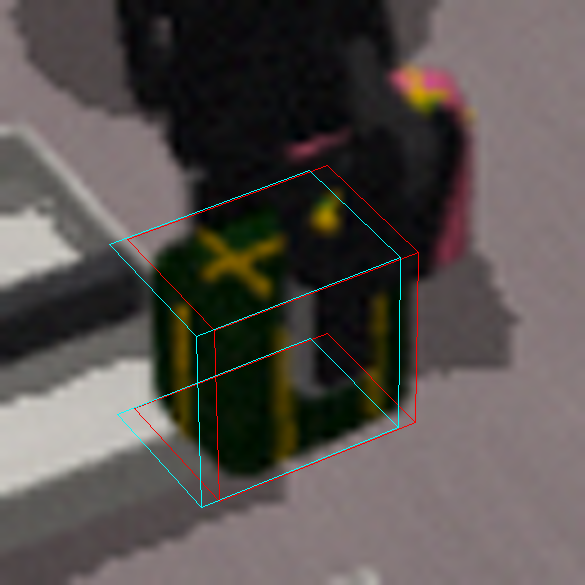

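The red outline is the model at the TCP. It brackets the held cake to about 1 mm, so the cake is centred in the grip. Lowering.

>>> play_rows(targets=[[1,-0.05,-0.02,0.5,0],[1,0,0,0.6,0],[1,0,0,0.6,0],[1,0,0,0.5,0],[1,0,0,0.3,0],[1,0,0,0.2,0],[1,0,0,0.2,0],[1,0,0,0.1,0],[1,0,0,0,0],[1,0,0,0,0]])

```text
t: 7.52
eef_pos: [0.5619, 0.0562, 0.0366]
eef_rot: [[-0.994, -0.105, 0.001], [-0.105, 0.994, -0.0], [-0.001, -0.0, -1.0]]
force: [0.3, -0.6, -1.7]
opening: 0.0434
```

```bash
python3 -c "
from h import *
go(.561,.0562,.029,.105)
a=cams.grab_frame('side')[:,:,::-1]
cv2.imwrite('pics/a5.png',cv2.resize(a[200:330,250:390],None,fx=4.5,fy=4.5,interpolation=cv2.INTER_CUBIC))"
```

```text
t 7.52 pos [0.5619 0.0562 0.0366] yaw 0.1055 open 0.0434 F [ 0.3 -0.6 -1.7] tilt [ 0.0008 -0.    ]
units: x 0.022 y 0.002 z 0.189 turn 0.005
```

View pics/a5.png

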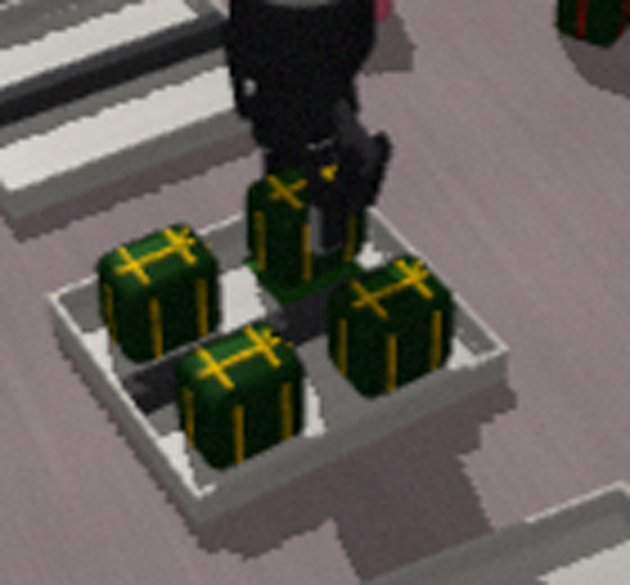

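The cake hangs just above the leaf at crop (305,250), clear of its neighbours. I'll lower it to the floor gently and open partway.

>>> play_rows(targets=[[1,0,0,0.06,0],[1,0,0,0.05,0],[1,0,0,0.05,0],[1,0,0,0.03,0],[1,0,0,0,0],[1,0,0,0,0]])

```text
t: 8.07
eef_pos: [0.5616, 0.056, 0.0292]
eef_rot: [[-0.994, -0.105, 0.001], [-0.105, 0.994, -0.0], [-0.0, -0.0, -1.0]]
force: [-2.7, 0.6, 4.1]
opening: 0.0435
```

>>> play_rows(targets=[[0.1,0,0,0,0],[-0.1,0,0,0,0],[-0.3,0,0,0,0],[-0.5,0,0,0,0],[-0.5,0,0,0,0],[-0.5,0,0,0,0]])

```text
t: 8.57
eef_pos: [0.5615, 0.056, 0.0284]
eef_rot: [[-0.994, -0.105, 0.0], [-0.105, 0.994, -0.0], [-0.0, -0.0, -1.0]]
force: [0.6, -0.3, 0.6]
opening: 0.0644
```

>>> play_rows(targets=[[-0.5,0,0,-0.2,0],[-0.5,0,0,-0.4,0],[-0.5,0,0,-0.6,0],[-0.5,0,0,-0.6,0],[-0.5,0,0,-0.6,0],[-0.5,0,0,-0.4,0],[-0.5,0,0,0,0],[-0.5,0,0,0,0]])

```text
t: 9.23
eef_pos: [0.5623, 0.056, 0.1419]
eef_rot: [[-0.994, -0.105, 0.003], [-0.105, 0.994, -0.0], [-0.003, -0.0, -1.0]]
force: [0.1, -0.3, -0.7]
opening: 0.064
```

```bash
python3 -c "
from h import *
go(.512,.259,.14,.085)
a=cams.grab_frame('side')[:,:,::-1]
cv2.imwrite('pics/a6.png',cv2.resize(a[180:330,220:380],None,fx=4,fy=4,interpolation=cv2.INTER_CUBIC))"
```

```text
t 9.23 pos [0.5623 0.056  0.1419] yaw 0.1052 open 0.064 F [ 0.1 -0.3 -0.7] tilt [ 0.0028 -0.0001]
units: x 0.823 y 5.163 z 0.046 turn 0.202
```

View pics/a6.png

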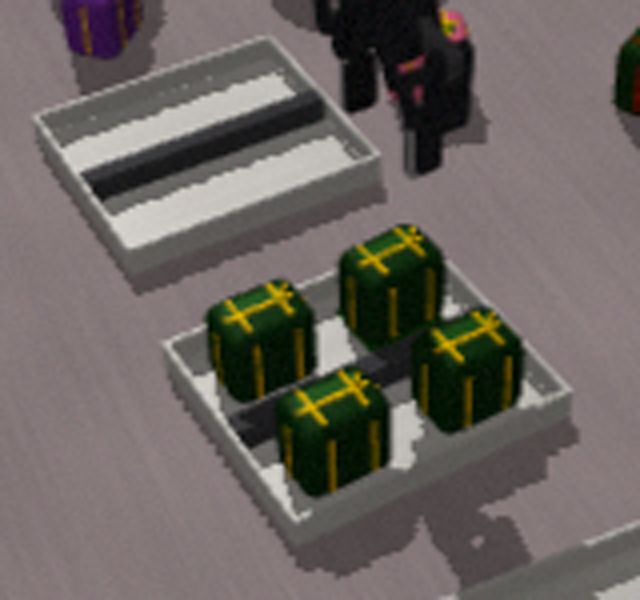

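The cake stands upright in the empty place at crop (390,285), in line with the others. Now to the emptied tray's rib.

>>> play_rows(targets=[[-0.4,0,0,0,0.2],[-0.4,0.08,0.3,0,0],[-0.4,0.08,0.5,0,0],[-0.4,0.08,0.6,0,0],[-0.4,0.08,0.6,0,0],[-0.4,0.08,0.6,0,0],[-0.4,0.08,0.6,0,0],[-0.4,0.08,0.6,0,0],[-0.4,0.08,0.6,0,0],[-0.4,0.08,0.5,0,0],[-0.4,0.1,0.26,0,0],[-0.4,0,0,0,0],[-0.4,0,0,0,0],[-0.4,0,0,0,0]])

```text
t: 10.45
eef_pos: [0.511, 0.2581, 0.1401]
eef_rot: [[-0.996, -0.084, -0.001], [-0.084, 0.996, -0.001], [0.001, -0.001, -1.0]]
force: [-0.1, -0.5, 0.8]
opening: 0.0596
```

```bash
python3 -c "
from h import *
go(.512,.259,.009,.085)
a=cams.grab_frame('side')[:,:,::-1]; b=cams.grab_frame('top')[:,:,::-1]
cv2.imwrite('pics/a7t.png',b)
wf=[(box((.512,.259),.085,(.19,.166),0,.022)[4:],(0,0,255)),(box((.512,.259),.085,(.19,.014),0,.022)[4:],(255,0,255))]
show('side',a,wf,'pics/a7.png',(215,150,335,260),5)
show('top',b,wf,'pics/a7t.png',(170,205,280,325),5)"
```

```text
t 10.45 pos [0.511  0.2581 0.1401] yaw 0.0845 open 0.0596 F [-0.1 -0.5  0.8] tilt [-0.0006 -0.0008]
units: x -0.026 y 0.020 z 3.278 turn -0.005
```

View pics/a7.png

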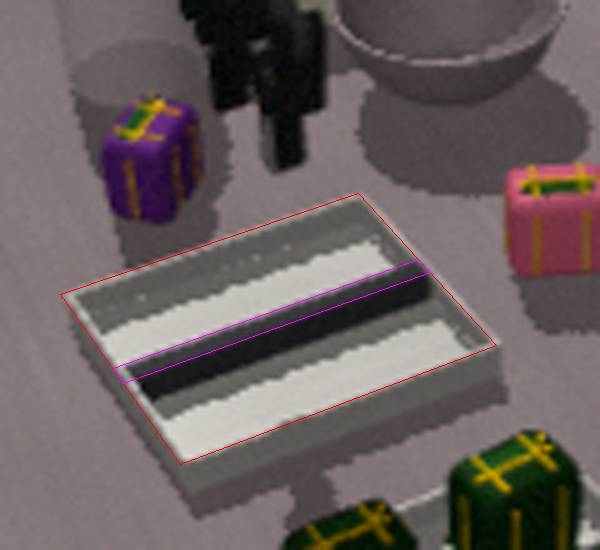

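View pics/a7t.png

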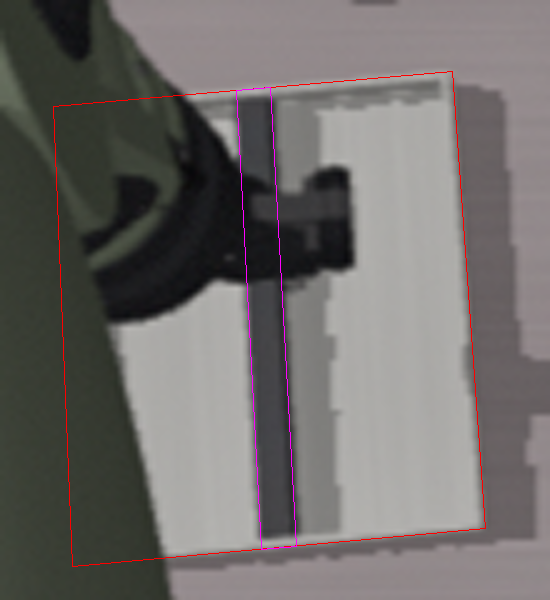

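The model sits on the tray in both views to within about 1 mm, so the tray did not move. Descending onto the rib.

>>> play_rows(targets=[[-0.4,-0.02,0.02,0.5,0],[-0.4,0,0,0.6,0],[-0.4,0,0,0.6,0],[-0.4,0,0,0.5,0],[-0.4,0,0,0.4,0],[-0.4,0,0,0.3,0],[-0.4,0,0,0.2,0],[-0.4,0,0,0.15,0],[-0.4,0,0,0,0],[-0.4,0,0,0,0]])

```text
t: 11.38
eef_pos: [0.5123, 0.2595, 0.0107]
eef_rot: [[-0.996, -0.085, 0.0], [-0.085, 0.996, 0.0], [-0.0, -0.0, -1.0]]
force: [-0.1, 0.9, 1.0]
opening: 0.0595
```

```bash
python3 -c "
from h import *
go(.512,.259,.008,.085)
a=cams.grab_frame('side')[:,:,::-1]
show('side',a,[],'pics/a8.png',(215,130,335,260),5)"
```

```text
t 11.38 pos [0.5123 0.2595 0.0107] yaw 0.0846 open 0.0595 F [-0.1  0.9  1. ] tilt [0.0002 0.    ]
units: x 0.009 y -0.012 z 0.069 turn -0.004
```

View pics/a8.png

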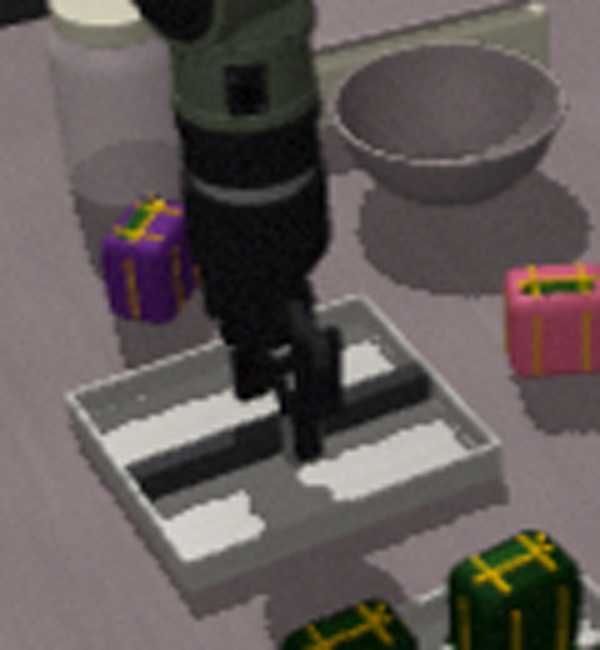

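The fingers straddle the rib near its middle, with the near tip at crop (305,450). Lowering 2 mm and closing.

>>> play_rows(targets=[[-0.4,0,0,0.06,0],[0.2,0,0,0,0],[1,0,0,0,0],[1,0,0,0,0],[1,0,0,0,0],[1,0,0,0,0],[1,0,0,0,0],[1,0,0,0,0],[1,0,0,0,0],[1,0,0,0,0]])

```text
t: 12.27
eef_pos: [0.5121, 0.2597, 0.0086]
eef_rot: [[-0.996, -0.085, 0.001], [-0.085, 0.996, -0.0], [-0.001, -0.0, -1.0]]
force: [-0.7, -0.9, 5.9]
opening: 0.0122
```

>>> play_rows(targets=[[1,0,0,-0.1,0],[1,0,0,-0.2,0],[1,0,0,-0.4,0],[1,0,0,-0.5,0],[1,0,0,-0.6,0],[1,0,0,-0.6,0],[1,0,0,-0.6,0],[1,0,0,-0.5,0],[1,0,0,-0.3,0],[1,0,0,0,0],[1,0,0,0,0]])

```text
t: 13.18
eef_pos: [0.512, 0.2599, 0.1604]
eef_rot: [[-0.996, -0.085, 0.001], [-0.085, 0.996, 0.0], [-0.001, 0.0, -1.0]]
force: [-0.8, 0.6, -4.1]
opening: 0.0122
```

```bash
python3 -c "
from h import *
go(.522,-.263,.16,0)
a=cams.grab_frame('side')[:,:,::-1]
show('side',a,[],'pics/a9.png',(215,100,335,230),4)"
```

```text
t 13.18 pos [0.512  0.2599 0.1604] yaw 0.0853 open 0.0122 F [-0.8  0.6 -4.1] tilt [0.0008 0.0004]
units: x -0.250 y -13.072 z 0.010 turn 0.853
```

View pics/a9.png

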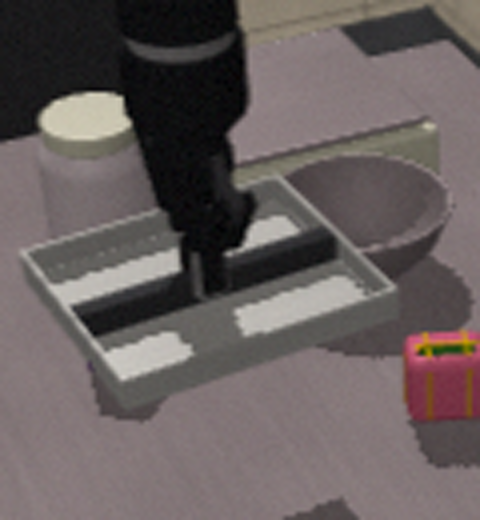

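The tray is held level (opening 12 mm, about 4 N of load). I'll turn it and carry it over the cakes to the pile, with its bottom at about 0.15 m.

>>> play_rows(targets=[[1,0,0,0,0.3],[1,0,0,0,0.3],[1,0,0,0,0.25],[1,-0.02,-0.3,0,0],[1,-0.02,-0.5,0,0],[1,-0.02,-0.7,0,0],[1,-0.02,-0.8,0,0],[1,-0.02,-0.8,0,0],[1,-0.02,-0.8,0,0],[1,-0.02,-0.8,0,0],[1,-0.02,-0.8,0,0],[1,-0.02,-0.8,0,0],[1,-0.02,-0.8,0,0],[1,-0.02,-0.8,0,0],[1,0,-0.8,0,0],[1,0,-0.8,0,0],[1,0,-0.8,0,0],[1,0,-0.7,0,0],[1,0,-0.6,0,0],[1,0,-0.5,0,0]])

```text
t: 14.9
eef_pos: [0.5193, -0.2264, 0.1587]
eef_rot: [[-1.0, 0.001, -0.002], [0.001, 1.0, 0.001], [0.002, 0.001, -1.0]]
force: [0.6, 0.4, -3.3]
opening: 0.0122
```

>>> play_rows(targets=[[1,0,-0.25,0,0],[1,0,0,0,0],[1,0,0,0,0],[1,0,0,0,0]])

```text
t: 15.23
eef_pos: [0.5202, -0.2329, 0.1595]
eef_rot: [[-1.0, -0.001, -0.001], [-0.001, 1.0, 0.002], [0.001, 0.002, -1.0]]
force: [0.0, 0.3, -4.5]
opening: 0.0125
```

```bash
python3 -c "
from h import *
go(.522,-.263,.08,0)
a=cams.grab_frame('side')[:,:,::-1];cv2.imwrite('pics/b1.png',a)
b=cams.grab_frame('top')[:,:,::-1];cv2.imwrite('pics/b1t.png',b)"
```

```text
t 15.23 pos [ 0.5202 -0.2329  0.1595] yaw 0.0011 open 0.0125 F [ 0.   0.3 -4.5] tilt [-0.0013  0.0015]
units: x -0.045 y -0.751 z 1.987 turn 0.011
```

View pics/b1.png

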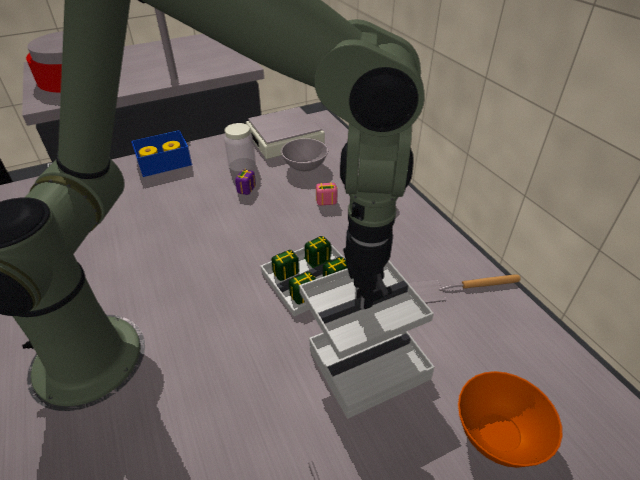

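View pics/b1t.png

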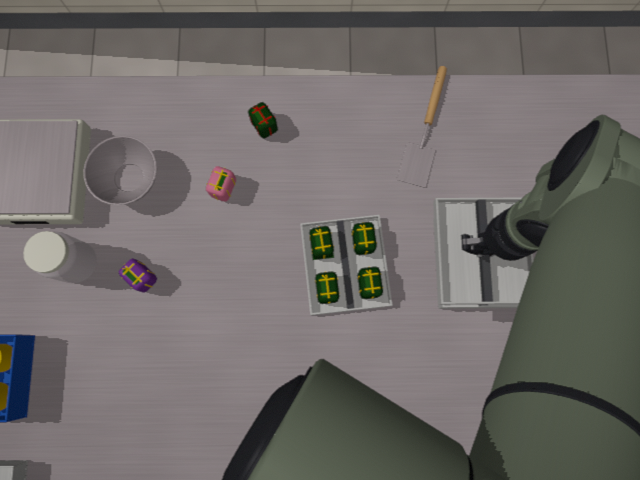

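The held tray is over the pile but 30 mm short in y. The fourth cake is in line with the others at (321,243). Closing the gap, then I'll check the held tray against the TCP.

>>> play_rows(targets=[[1,-0.04,-0.2,0.2,0.01],[1,0,-0.3,0.4,0],[1,0,-0.25,0.4,0],[1,0,0,0.2,0],[1,0,0,0,0],[1,0,0,0,0],[1,0,0,0,0]])

```text
t: 15.92
eef_pos: [0.5228, -0.2638, 0.1126]
eef_rot: [[-1.0, 0.0, 0.0], [0.0, 1.0, -0.0], [-0.0, -0.0, -1.0]]
force: [-0.0, -0.6, -4.1]
opening: 0.0122
```

```bash
cat > ov.py <<'E'
from h import *
import sys
tag=sys.argv[1]
go(.522,-.263,.053,0)
s=readout.state();p=s['eef_pos'];Rm=s['eef_rot'];yaw=np.arctan2(Rm[1,1],Rm[0,1])-np.pi/2
zt=p[2]-.0086+.022
for n,b in(('side',(290,240,450,420)),('top',(420,180,545,325))):
    a=cams.grab_frame(n)[:,:,::-1]
    cv2.imwrite(f'pics/{tag}_{n}_raw.png',a)
    w=[(box(p[:2],yaw,(.19,.166),0,zt)[4:],(0,0,255)),(box(p[:2],yaw,(.19,.014),0,zt)[4:],(255,0,255)),
       (box((.522,-.263),0,(.19,.166),0,.044)[4:],(0,200,0)),(box((.522,-.263),0,(.19,.166),0,.044)[:4],(0,200,0))]
    show(n,a,w,f'pics/{tag}_{n}.png',b,4)
E
python3 ov.py b2
```

```text
t 15.92 pos [ 0.5228 -0.2638  0.1126] yaw -0.0001 open 0.0122 F [-0.  -0.6 -4.1] tilt [ 0.0005 -0.0001]
units: x 0.020 y 0.020 z 1.490 turn -0.001
```

View pics/b2_side.png

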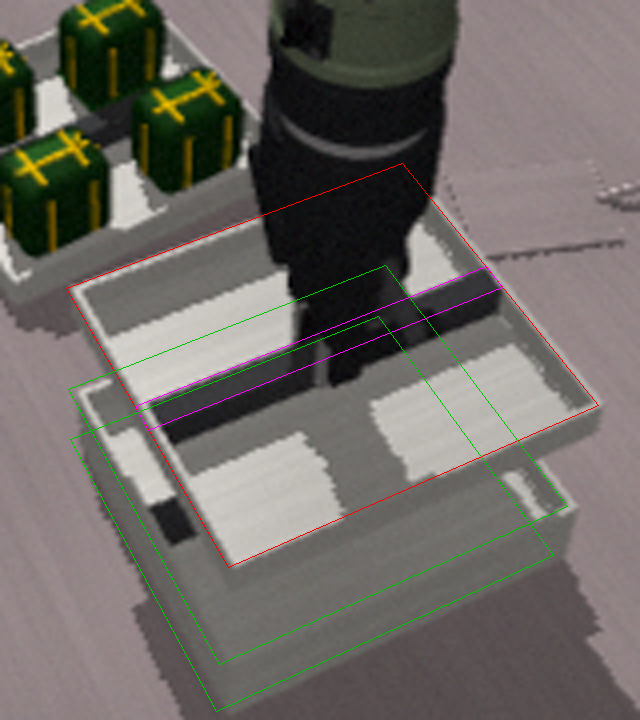

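View pics/b2_top.png

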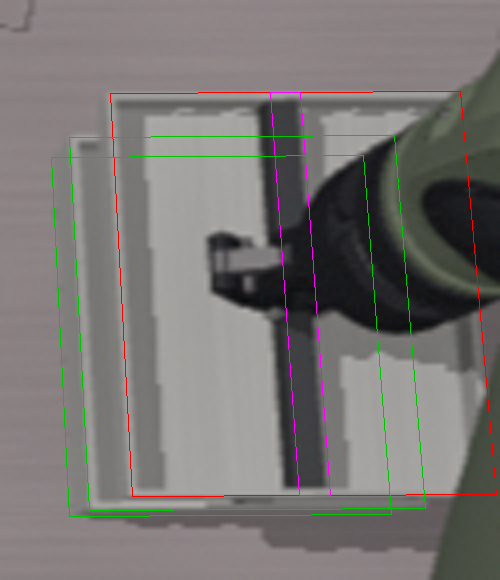

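The red held-tray model at the TCP fits the real tray in both views to about 0.5 px. The green pile model fits in the top view but lies about 2 px left in the side view, so I'll refine the pile with the unobstructed first pictures.

Run:
```python
from h import *
for n,b in(('side',(300,300,440,420)),('top',(430,205,535,320))):
    a=cv2.imread(f'pics/{n}0.png')
    def w(c,yaw,col): return [(box(c,yaw,(.19,.166),0,.044)[4:],col),(box(c,yaw,(.19,.014),0,.044)[4:],col),(box(c,yaw,(.184,.16),0,.044)[4:],col)]
    show(n,a,w((.522,-.263),0,(0,200,0))+w((.525,-.2645),0,(0,0,255)),f'pics/p_{n}.png',b,5)
```

```text
(no output)
```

View pics/p_side.png

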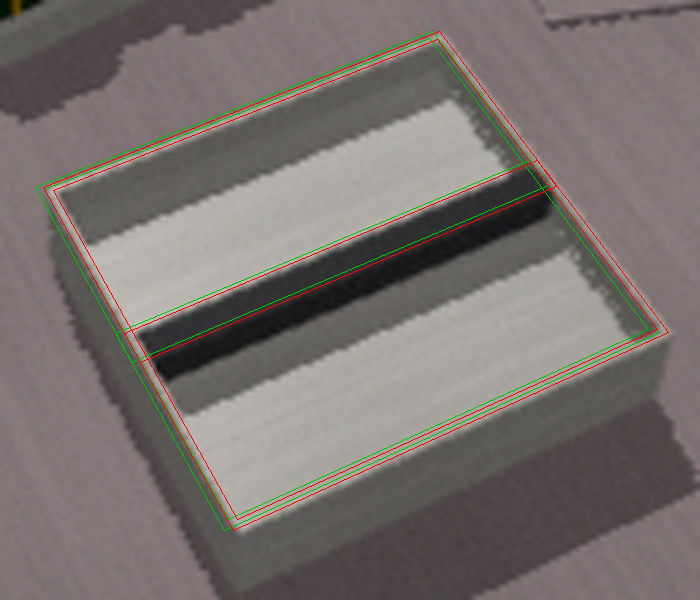

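View pics/p_top.png

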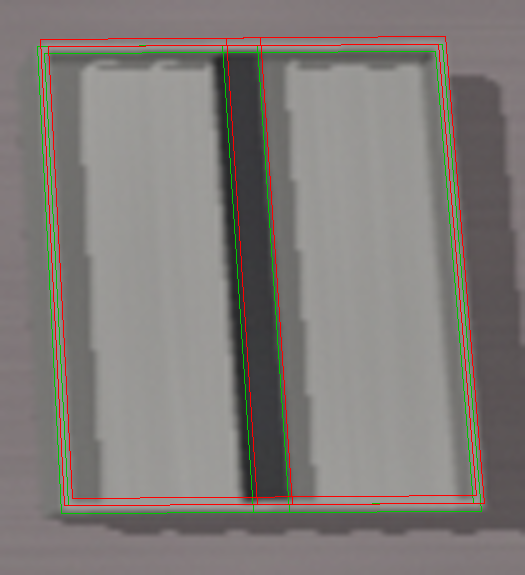

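Run:
```python
from h import *
zt=.1126-.0086+.022
for n,b in(('side',(300,270,450,390)),('top',(435,190,545,315))):
    a=cv2.imread(f'pics/b2_{n}_raw.png')
    def w(c,yaw,col): return [(box(c,yaw,d,0,zt)[4:],col) for d in((.19,.166),(.184,.16))]
    show(n,a,w((.522,-.263),0,(0,200,0))+w((.525,-.2645),0,(0,0,255)),f'pics/q_{n}.png',b,5)
```

```text
(no output)
```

View pics/q_side.png

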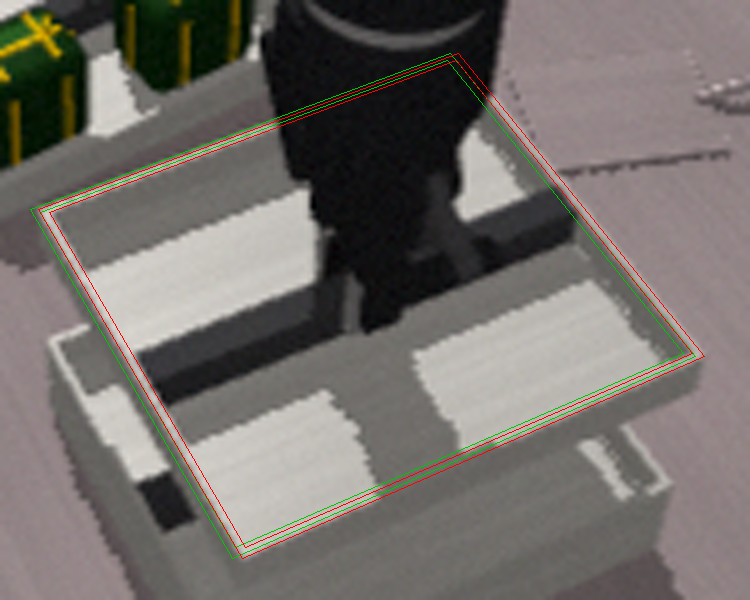

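View pics/q_top.png

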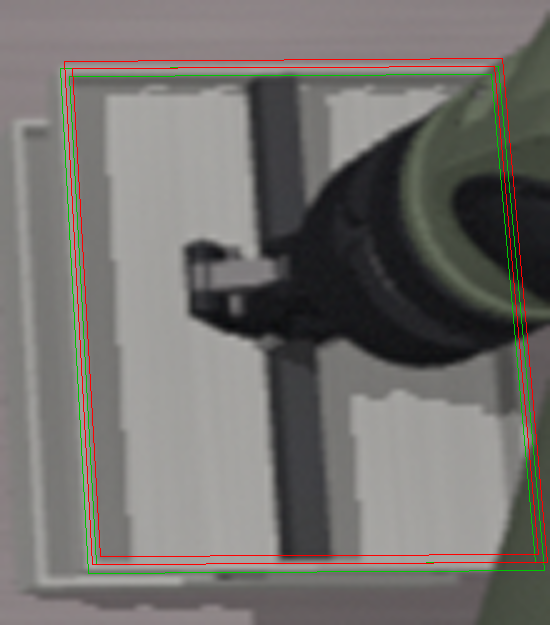

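In both views the held tray has the same relation to the two trial poses as the pile does. It is therefore over the pile to within about 1 mm, and the earlier difference is camera bias. I'll lower it straight down to 4 mm above the pile.

>>> play_rows(targets=[[1,0,0,0.2,0],[1,0,0,0.3,0],[1,0,0,0.3,0],[1,0,0,0.25,0],[1,0,0,0.2,0],[1,0,0,0.1,0],[1,0,0,0.05,0],[1,0,0,0,0],[1,0,0,0,0]])

```text
t: 16.77
eef_pos: [0.5227, -0.2644, 0.0564]
eef_rot: [[-1.0, 0.001, 0.0], [0.001, 1.0, -0.0], [-0.0, -0.0, -1.0]]
force: [0.2, 0.4, -4.0]
opening: 0.0121
```

```bash
python3 ov.py b3
```

```text
t 16.77 pos [ 0.5227 -0.2644  0.0564] yaw -0.0008 open 0.0121 F [ 0.2  0.4 -4. ] tilt [ 0.0005 -0.0003]
units: x 0.018 y 0.035 z 0.085 turn -0.008
```

```bash
python3 -c "
from h import *
for n,b in(('side',(300,280,440,420)),('top',(430,200,535,320))):
    show(n,cv2.imread(f'pics/b3_{n}_raw.png'),[],f'pics/b3c_{n}.png',b,5)"
```

```text
(no output)
```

View pics/b3c_side.png

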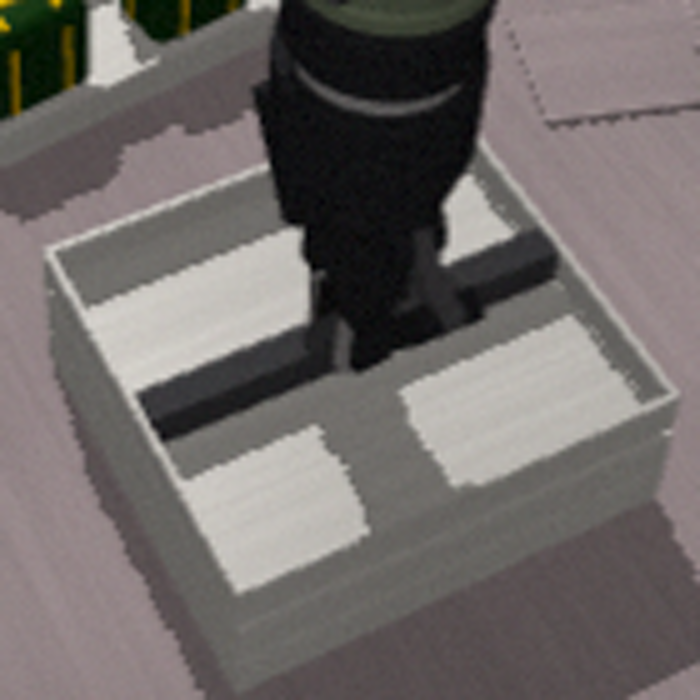

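View pics/b3c_top.png

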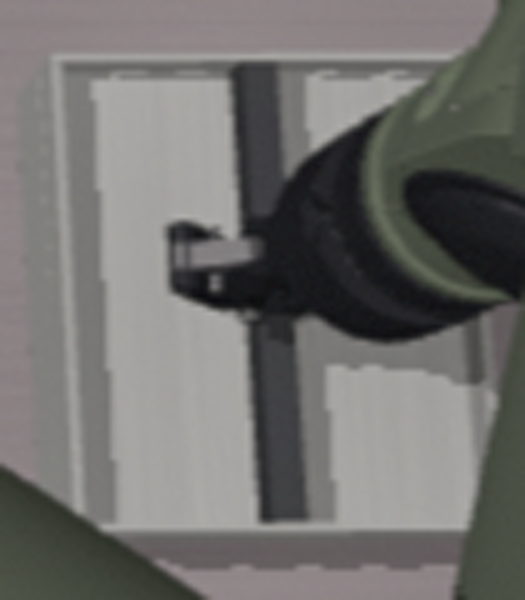

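Run:
```python
from h import *
zt=.0564-.0086+.022
for n,b,c in(('side',(300,280,440,400),(.525,-.2645)),('top',(430,200,535,320),(.522,-.263))):
    a=cv2.imread(f'pics/b3_{n}_raw.png')
    w=[(box(c,0,d,0,zt)[4:],(0,0,255)) for d in((.19,.166),(.184,.16))]
    show(n,a,w,f'pics/r_{n}.png',b,5)
```

```text
(no output)
```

View pics/r_side.png

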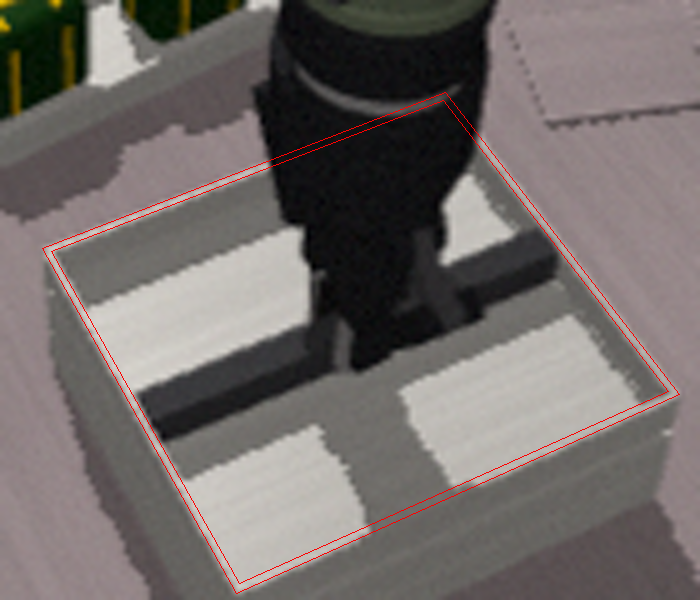

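View pics/r_top.png

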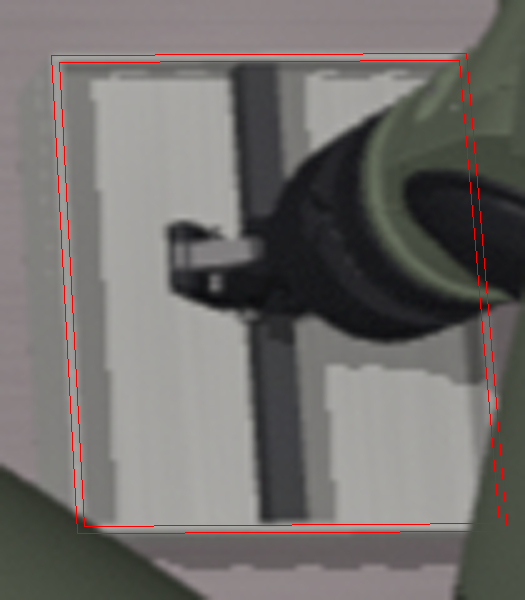

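The held tray matches the pile's per-camera reference pose to under 1 mm in both views. Setting it down.

>>> play_rows(targets=[[1,0,0.01,0.03,0],[1,0,0,0.03,0],[1,0,0,0.03,0],[1,0,0,0.01,0],[1,0,0,0,0],[1,0,0,0,0]])

```text
t: 17.37
eef_pos: [0.5226, -0.2639, 0.0526]
eef_rot: [[-1.0, 0.001, 0.0], [0.001, 1.0, -0.0], [-0.0, -0.0, -1.0]]
force: [-1.3, 1.2, 2.9]
opening: 0.0121
```

It's resting on the pile: the load went from -4 to about +3 N. Releasing.

>>> play_rows(targets=[[0.6,0,0,0,0],[0.4,0,0,0,0],[0.2,0,0,0,0],[0,0,0,0,0],[-0.3,0,0,0,0],[-0.3,0,0,0,0],[-0.3,0,0,0,0]])

```text
t: 17.95
eef_pos: [0.5225, -0.2639, 0.0521]
eef_rot: [[-1.0, 0.001, 0.0], [0.001, 1.0, -0.0], [-0.0, -0.0, -1.0]]
force: [0.1, -0.1, 0.2]
opening: 0.0556
```

>>> play_rows(targets=[[-0.3,0,0,-0.1,0],[-0.3,0,0,-0.3,0],[-0.3,0,0,-0.5,0],[-0.3,0,0,-0.6,0],[-0.3,0,0,-0.6,0],[-0.3,0,0,-0.6,0],[-0.3,0,0,-0.5,0],[-0.3,0.7,0,-0.2,0],[-0.3,0.7,0,0,0],[-0.3,0.7,0,0,0],[-0.3,0.7,0,0,0],[-0.3,0.4,0,0,0],[-0.3,0,0,0,0],[-0.3,0,0,0,0]])

```text
t: 19.12
eef_pos: [0.3944, -0.264, 0.1887]
eef_rot: [[-1.0, 0.002, 0.001], [0.002, 1.0, -0.001], [-0.001, -0.001, -1.0]]
force: [0.2, -0.0, 0.4]
opening: 0.0555
```

Run:
```python
from h import *
go(.4,-.263,.15,0)
for n,b,c in(('side',(300,260,440,420),(.525,-.2645)),('top',(430,200,535,320),(.522,-.263))):
    a=cams.grab_frame(n)[:,:,::-1]; cv2.imwrite(f'pics/c1_{n}_raw.png',a)
    w=[(box(c,0,d,0,.066)[4:],(0,0,255)) for d in((.19,.166),(.184,.16))]+[(box(c,0,(.19,.166),0,z)[4:],(0,200,0)) for z in (0.0005,.044)]
    show(n,a,w,f'pics/c1_{n}.png',b,4)
```

```text
t 19.12 pos [ 0.3944 -0.264   0.1887] yaw -0.0019 open 0.0555 F [ 0.2 -0.   0.4] tilt [ 0.0011 -0.0006]
units: x -0.141 y 0.025 z 0.968 turn -0.019
```

View pics/c1_side.png

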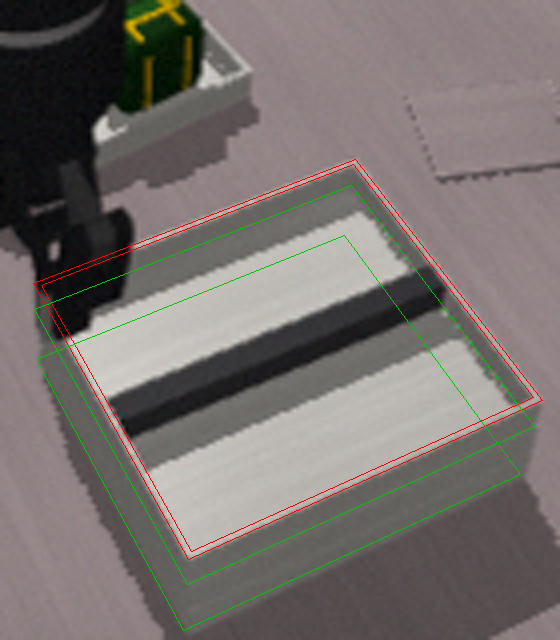

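View pics/c1_top_raw.png

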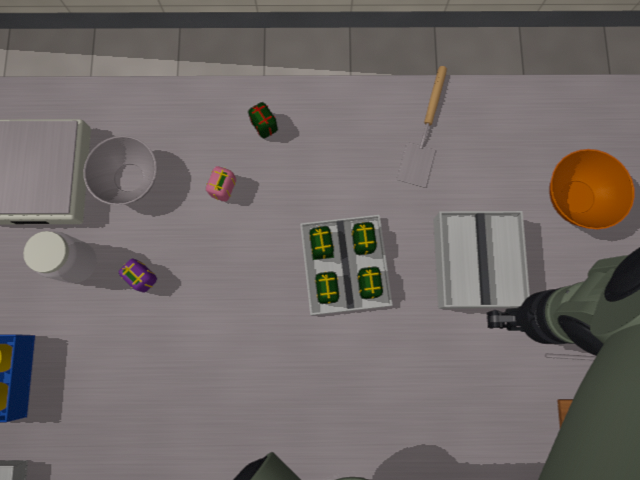

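View pics/c1_side_raw.png

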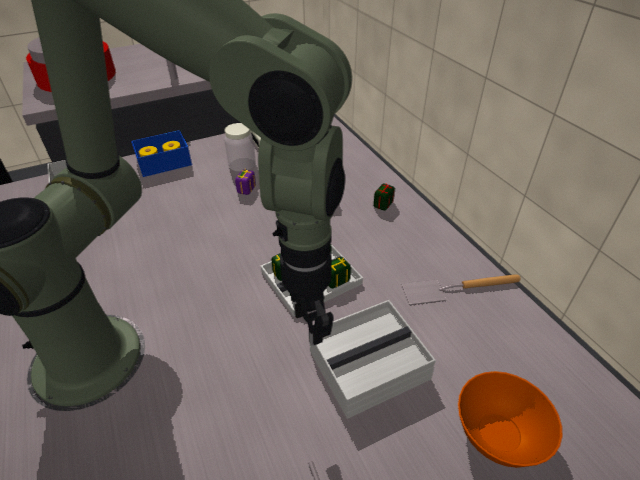

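The stack is square: the red model lies on the top rim, and the side faces run flush. All four cakes are in line at (321,243), (364,238), (327,288) and (370,283). I'll do a last numeric check on the placed cake.

Run:
```python
from h import *
import re
src=open('m.py').read().split('M=')[0]; exec(src)
a=cv2.imread('pics/c1_top_raw.png')
cm=lambda c,a:rbox(c,a,(.06,.044),.003,.059)
for uv in((321,243),(364,238),(327,288),(370,283)):
    m=cakemask(a,uv,22); p0=ray('top',[uv],.05)[0]
    x,f=fit({'top':m},cm,np.array([p0[0],p0[1],.1])); d=R(-.106)@(x[:2]-[.519,.008]); print(uv,m.sum(),x.round(4),'in tray mm',(d*1000).round(1),round(f,1))
```

```text
(321, 243) 656.0 [0.5599 0.0575 0.1479] in tray mm [45.9 44.9] 37.2
(364, 238) 648.0 [ 0.5689 -0.0302  0.1077] in tray mm [ 45.6 -43.3] 45.1
(327, 288) 618.0 [0.4687 0.0463 0.0927] in tray mm [-46.   43.4] 44.9
(370, 283) 653.0 [ 0.4785 -0.0397  0.0843] in tray mm [-45.3 -43.1] 45.8
```

View pics/c1_top.png

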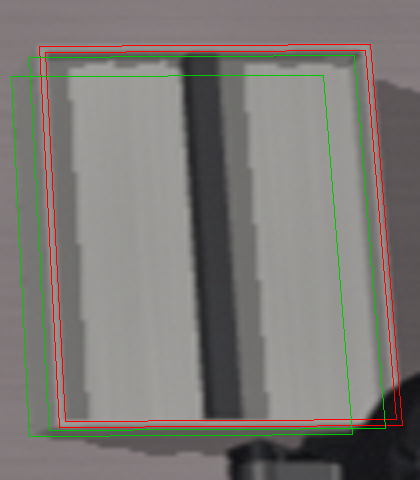

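```bash
python3 -c "
from rig import ticket,readout
print(readout.state()['t'],readout.state()['force']);print(ticket.hand_in())"
```

```text
19.2167 [-0.51362992 -0.19226639  0.13226452]
the job is handed in; nothing more can be done
None
```

I moved the lone yellow-string cake into the empty place, then set the emptied tray on the pile of two, and handed in at about 19 s with the gripper open and clear.

- **Cake:** It stands upright on the tray floor, about 1.5 mm from the middle of the empty place. The top-view fit put its yaw at 0.148 rad. The other three read 0.084–0.108 and the tray 0.106. I put most of that down to fit noise, which was about ±0.05 rad on the first fit, but a turn of about 2° is possible.
- **Tray stack:** The third tray sits flat on the pile, the same way round. It matches the pile's pose to about 1 mm in both cameras, and the pile showed no shift.
- **Disagreement:** The two cameras put the pile about 3 mm apart in x. They gave the same offset for the held tray, so I treated it as calibration bias and aligned the tray to the pile within each view.
- **Forces:** The highest wrist force reading was about 6 N.
- **Other items:** In the last pictures the pink and purple look-alikes, the red-string reject and the other loose items looked undisturbed. The arm hid a few items at the edge of the top view, such as the thermometer.

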